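Walk the cast block round to the fence

TASK

Without gripping or lifting it, walk the heavy cast block round on the bench by pushing at its corners, until its yellow face is square to the fence while the block still stands clear of it, and let it stand there a moment. Then push the block straight up until the yellow face lies flush against the fence, with all of the block between the two red lines. Leave the glue bottle, the tin and the spanner where they are, and finish with the hand clear.

Things in the scene. Friction and masses are not known exactly. Their poses are not given: they have to be found in the camera images.
- block: Cast aluminium bearing block, cored out below, about 0.95 kg, 90 mm (own x) by 150 mm (own y) by 40 mm high, flat on the bench, too wide to grip across. Origin: centre of the underside. Its long +x side is the yellow face. It starts 60 mm or more clear of the fence on the robot's side, turned 34 to 81 degrees anticlockwise (seen from above) from square, so it must turn clockwise. Pushing it takes about 3 to 12 N; it stops where it is left.
- block_face (a point): Centre of the block's yellow face, 45 mm along the block's +x from its middle, 20 mm above the bench. A yellow stripe 16 mm wide runs along the top beside that face; the other faces are bare metal.
- fence: Fixed fence: straight wooden batten with a steel facing, 440 mm long (own y), 46 mm deep, 34 mm high. Origin: foot of the middle of the flat face that looks to the robot; own +x points away from the robot into the fence, so the bench in front is at negative x.
- fence_mid (a point): Middle of the fence's steel face, 17 mm above the bench, axes as the fence's. Two red lines, 12 mm wide flat paint, run on the bench from the fence straight out along -x, their inner edges 125 mm either side of this point (250 mm apart).
- glue: Bystander: white bottle with a blue label and black cap, 62 mm across, 170 mm tall, standing. Origin: centre of its underside. At least 230 mm from the fence's middle measured along the fence.
- tin: Bystander: tin with a yellow label, 84 mm across, 100 mm tall, standing. Origin: centre of its underside. At least 230 mm from the fence's middle measured along the fence, on the other side from the bottle.
- spanner: Bystander: steel spanner 170 mm long lying flat on the bench along its own x, to the robot's left of the work. Origin: under its middle.
There are look-alikes about, which are no part of the job. Of the things that look like the block, take the one that is farthest to the robot's left at the start.

How it is judged (in metres and radians):
On the way:
1. the yellow face stands square to the fence (within 8 degrees), the block at rest and at least 10 mm clear of the fence (angle between the x axis of block and the x axis of fence, either way round below 0.14 rad and x of fence_mid in the frame of block above 0 m and x of block_face in the frame of fence_mid below -0.01 m and contact force between block and fence below 0.2 N and linear speed of block below 0.02 m/s and angular speed of block below 0.1 rad/s), for 0.3 s.
At the end, for the whole second after the job is handed in: The block lies flat and at rest with its yellow face against the fence: face centre within 4 mm of the fence's face, square within 2.6 degrees, its middle within 50 mm of the fence's middle along the fence (all of it between the red lines); the bystanders are within 20 mm of where they were (angle between the x axis of block and the x axis of fence, either way round below 0.045 rad and x of fence_mid in the frame of block above 0 m and x of block_face in the frame of fence_mid between -0.004 and 0.004 m and y of block_face in the frame of fence_mid between -0.05 and 0.05 m and height (world z) of block between -0.004 and 0.004 m and angle between block's own z axis and vertical below 0.05 rad and linear speed of block below 0.01 m/s and distance of each of glue, tin, spanner from where it was at the start of the episode below 0.02 m); the robot touches nothing.
It fails at once if the block is lifted or tipped (underside more than 10 mm up, or tilted more than 0.2 rad) (height (world z) of block above 0.01 m or angle between block's own z axis and vertical above 0.2 rad).
It fails at once if the glue bottle is moved more than 20 mm or tipped (distance of glue from where it was at the start of the episode above 0.02 m or angle between glue's own z axis and vertical above 0.25 rad).
It fails at once if the tin is moved more than 20 mm or tipped (distance of tin from where it was at the start of the episode above 0.02 m or angle between tin's own z axis and vertical above 0.25 rad).
It fails at once if the spanner is moved more than 20 mm or tipped (distance of spanner from where it was at the start of the episode above 0.02 m).
It also fails if it takes over 64 s, if anything falls off the work surface, if the arm or the gripper's body presses on something with over 40 N, if the wrist force passes 120 N, or if a joint passes its speed limit or range.

ROBOT

A 6-joint arm with a two-finger parallel gripper is mounted at the origin on the work surface. World frame = base frame: x ahead of the robot, y to its left, z up, the work surface at z = 0. Lengths are in m, angles in degrees, forces in N, time in s.
With the tool pointing down it reaches from about 0.3 to 0.75 m from the base axis. Payload 8.5 kg.
Tool frame: the origin (TCP) lies midway between the tips of the shut fingers; the grasp point (between the pads) lies 19 mm behind it (env.tcp_to_grasp is the z of the grasp point in the tool frame, in m); z points along the fingers, y is the line along which they close (so a half turn about z gives the same grasp; the last joint's range is limited). The gripper opens to 85 mm and grips with 20 to 120 N. Pads are 22 mm wide; open, the fingers measure 114 mm over their backs; the gripper's body (76 mm by 85 mm) begins 54 mm behind the grasp point. The pads swing forward as they close: fully open they stand 13 mm farther back than shut.
Start: joints at [-84.758, 21.807, 74.336, -0, 83.858, -12.336], TCP at [0.166, -0.524, 0.231] pointing down, gripper open.
Joint ranges: [-178.18, 178.18], [-50.72, 133.34], [12.68, 142.11], [-81.47, 261.47], [9.98, 163.14], [-165.26, 165.26]. Speed limits (degrees/s): [136.94, 136.94, 180, 180, 180, 180].

INTERFACE

Orientations are given as a 3x3 rotation matrix whose columns are the frame's x, y, z axes.
In Python, from rig import env, imaging, job, models gives the robot as it stands. The module is installed in compiled form; this text tells all that it offers.
- The arm moves only by the tool jog_arm, never from a script. Its argument "plan" is text: rows parted by semicolons, each of 7 numbers parted by spaces: the turn, a rotation vector about the tool's x, y, z in degrees, then the shift along the tool's x, y, z in cm, then the closure in counts, from 0 (fully open) to 255 (shut). In form: rx ry rz x y z claw; .... A call has 1 to 10 rows; each row shifts and turns the commanded pose from where the row before left it, along the tool's axes as they then stand; what a row does not reach is not made up. A row lasts 1/12 s, in which the tool goes at most 41.7 mm and 7.16 degrees, less where a joint would pass 70% of its speed; a pose out of reach is approached as far as the arm can. A call with a gripper value outside its range is refused whole. The fingers move at their own pace and stop on an object; "grip_force" is the grip in N (left out, the last holds). Time passes only in rows, so rows that do not move let the fingers close. It gives the time, the measured TCP pose, the force, the opening and the grip force at its end, in the units of the state.
- env.observe(): the state, without advancing time (a new reading comes with each control period).
- imaging.get_image(name): name is "scene" or "top" or "wrist"; returns a dict with "pixels" (420x560x3 uint8, red, green, blue), "depth" (420x560 float32, m along the optical axis (not along the pixel's ray), 0 where there is no reading), "fov_y" (degrees; the focal length in pixels is half the picture's height over the tangent of half this angle, whatever the lens; pixels are square), "cx", "cy" (the principal point, pixels), "world_from_camera" (4x4, takes a point from camera to world coordinates). Camera axes: x right, y down, z forward; pixel columns grow to the right and rows downward; lengths in m; the calibration is good to about 2 mm. A picture is of the moment at which its call begins.
- job.close_job(): hands the job in; it is judged then, once.
Trained networks look in the newest picture that a camera, given by its name, has taken for a name from the list of things; names that differ only in an ending like _2 or _b are one class to them, and where a whole thing is asked for, a point or a joint stands for the part that bears it (a point fixed in the world has none). Each returns a list of dicts, best first, with "confidence" (0 to 1); they miss things now and then, are a little off and sometimes report something else, mostly with a low value. They report only what shows in the picture. A call takes as long as a camera call. They do not tell look-alikes from the thing itself.
- models.outline_of(camera, query): "region" (420x560 bool, what is visible of it) and "bbox" ([centre column, centre row, width, height] in pixels, round what is visible of it).
- models.tip_of(camera, query): "at" ([column, row] in pixels: a listed point, or the origin of a listed thing).
The state is a dict: "time_s": time; "q": joint angles; "qvel": joint speeds; "joint_efforts": joint torques, N m; "position": TCP position; "tool_rot": TCP orientation; "ft_force": force on the tool from outside, world axes, zero at the start; "wrist_torque": the same for the moment, N m; "grip_width": finger opening in m; "gripper_force": force on a finger pad.
Only numpy, scipy, OpenCV 4.12 (cv2) and the standard library are available. Lean on these libraries where they do the work, as an engineer would, in place of code of your own. Each camera call takes 0.05 s, during which the arm holds its last target. There are 200 camera calls.

## Working session

There is one attempt and no reset: what is moved stays moved. The work goes in short steps, Python scripts to look and compute and a tool call to move; the robot and the scene stay as the last step left them, time stands still between calls to the robot, and variables do not carry over. Pictures are saved under pics/ and viewed, at most 10 in all, crops included, and the job is handed in when it is done.

Besides the shell and the picture viewer there is one more tool, called as name(argument=value, ...) on one line, values as JSON. jog_arm: Moves the arm, as the interface text tells. Its arguments: {"type":"object","properties":{"plan":{"type":"string"},"grip_force":{"type":"number"}},"required":["plan"]}

```bash
mkdir -p pics; cat > h.py <<'E'
import numpy as np, cv2
from rig import env, imaging, job, models
def pts(im):
    h,w=im["depth"].shape; f=h/2/np.tan(np.radians(im["fov_y"]/2))
    v,u=np.mgrid[:h,:w]; d=im["depth"]
    P=np.stack([(u-im["cx"])/f*d,(v-im["cy"])/f*d,d],-1)
    T=im["world_from_camera"]; return P@T[:3,:3].T+T[:3,3]
def save(im,n): cv2.imwrite("pics/"+n,im["pixels"][:,:,::-1])
E
python3 - <<'E'
from h import *
a=imaging.get_image("scene");b=imaging.get_image("top")
save(a,"s0.png");save(b,"t0.png")
cv2.imwrite("pics/st.png",cv2.resize(np.hstack([a["pixels"],b["pixels"]])[:,:,::-1],(800,300)))
P=pts(b)
for n in ["block","fence","glue","tin","spanner"]:
    for o in models.outline_of("top",n):
        q=P[o["region"]&(b["depth"]>0)]
        print(n,round(o["confidence"],2),np.round(o["bbox"]),np.round(np.median(q,0),3),np.round(q.min(0),3),np.round(q.max(0),3))
print(b["world_from_camera"]); s=env.observe();print(s["position"],s["tool_rot"],s["time_s"])
E
```

```text
block 0.92 [416. 235.  54.  62.] [ 0.397 -0.342  0.039] [ 0.316 -0.426 -0.003] [ 0.478 -0.278  0.047]
block 0.7 [310. 191.  62.  62.] [ 0.508 -0.057  0.04 ] [ 0.429 -0.146 -0.007] [0.587 0.025 0.047]
block 0.29 [223. 126.  37.  42.] [0.658 0.166 0.099] [ 0.626  0.129 -0.002] [0.711 0.23  0.107]
fence 0.75 [322. 162. 166. 130.] [ 0.693 -0.083  0.032] [ 0.41  -0.311 -0.006] [0.764 0.135 0.041]
glue 0.97 [428. 171.  35.  35.] [ 0.556 -0.347  0.111] [ 0.533 -0.44  -0.004] [ 0.608 -0.327  0.175]
tin 0.69 [223. 126.  39.  41.] [0.658 0.166 0.098] [ 0.626  0.129 -0.003] [0.74  0.223 0.107]
tin 0.38 [428. 170.  36.  32.] [ 0.556 -0.346  0.111] [ 0.533 -0.417 -0.005] [ 0.618 -0.327  0.175]
spanner 0.86 [174. 261.  41.  60.] [0.318 0.305 0.006] [ 0.236  0.254 -0.006] [0.396 0.36  0.014]
spanner 0.47 [428. 169.  35.  30.] [ 0.557 -0.346  0.112] [ 0.533 -0.417 -0.005] [ 0.616 -0.327  0.175]
[[ 2.31130632e-02 -9.96918187e-01  7.49660870e-02  3.60892410e-01]
 [-9.99697954e-01 -2.24205934e-02  1.00656801e-02 -3.52448551e-04]
 [-8.35387541e-03 -7.51760925e-02 -9.97135281e-01  1.15073437e+00]
 [ 0.00000000e+00  0.00000000e+00  0.00000000e+00  1.00000000e+00]]
[ 0.16610552 -0.5242519   0.23118669] [[ 9.53301364e-01  3.02020711e-01 -1.59140272e-05]
 [ 3.02020701e-01 -9.53301316e-01  3.10012763e-04]
 [ 7.84594120e-05 -3.00341955e-04 -9.99999952e-01]] 0.35
```

View pics/t0.png

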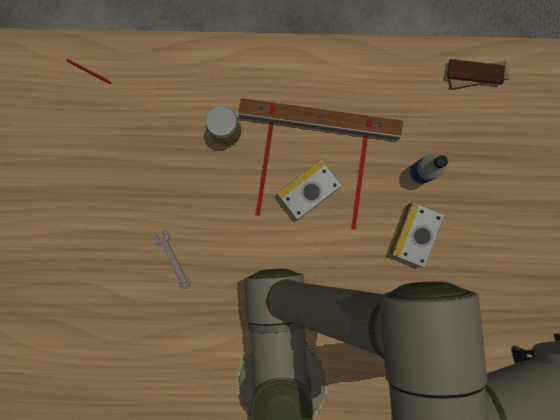

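Two look-alikes show a block with a yellow stripe: A at (310,191) and B at (418,235). A has the larger world y, so it is the farthest to the robot's left and the one meant. I'll confirm it in a crop and fit the poses.

```bash
cat >> h.py <<'E'
def yellow(px):
    h=cv2.cvtColor(px,cv2.COLOR_RGB2HSV); return (h[...,0]>18)&(h[...,0]<32)&(h[...,1]>170)&(h[...,2]>100)
def block(cam="top",near=None,R=0.13,im=None):
    im=im or imaging.get_image(cam); P=pts(im)
    m=(P[...,2]>0.034)&(P[...,2]<0.047)&(im["depth"]>0)
    if near is not None: m&=np.hypot(P[...,0]-near[0],P[...,1]-near[1])<R
    n,l,st,_=cv2.connectedComponentsWithStats(m.astype(np.uint8),connectivity=4)
    k=1+np.argmax(st[1:,4]); m=l==k
    q=P[m][:,:2]; (c,s,a)=cv2.minAreaRect(q.astype(np.float32)*1000)
    bx=cv2.boxPoints((c,s,a))
    e=[bx[1]-bx[0],bx[2]-bx[1]]; long=max(e,key=np.linalg.norm); nrm=np.array([long[1],-long[0]])/np.linalg.norm(long)
    ym=m&yellow(im["pixels"]); yc=P[ym][:,:2].mean(0)
    c=np.array(c)/1000
    if nrm@(yc-c)<0:nrm=-nrm
    return c,np.degrees(np.arctan2(nrm[1],nrm[0])),s,m.sum(),ym.sum(),yc
def fence(im,near=None):
    P=pts(im); m=(P[...,2]>0.027)&(P[...,2]<0.040)&(im["depth"]>0)&(P[...,0]>0.6)&(P[...,1]>-.33)&(P[...,1]<.17)
    n,l,st,_=cv2.connectedComponentsWithStats(m.astype(np.uint8),connectivity=4)
    k=1+np.argmax(st[1:,4]); q=P[l==k][:,:2].astype(np.float32)*1000
    c,s,a=cv2.minAreaRect(q); bx=cv2.boxPoints((c,s,a)); e=max([bx[1]-bx[0],bx[2]-bx[1]],key=np.linalg.norm)
    n=np.array([e[1],-e[0]])/np.linalg.norm(e); n*=np.sign(n[0])
    return np.array(c)/1000,np.degrees(np.arctan2(n[1],n[0])),s, np.array(c)/1000-n*.023
E
python3 - <<'E'
from h import *
b=imaging.get_image("top");P=pts(b)
print(block(im=b,near=(.508,-.057)));print(fence(b))
# red lines
h=cv2.cvtColor(b["pixels"],cv2.COLOR_RGB2HSV)
r=((h[...,0]<8)|(h[...,0]>172))&(h[...,1]>170)&(h[...,2]>80)&(P[...,2]<.01)&(P[...,0]>.3)&(P[...,0]<.72)
n,l,st,_=cv2.connectedComponentsWithStats(r.astype(np.uint8))
for k in range(1,n):
    if st[k,4]>40:
        q=P[l==k][:,:2].astype(np.float32); f=cv2.fitLine(q,cv2.DIST_L2,0,.001,.001).ravel(); f[:2]*=np.sign(f[0])
        print(st[k],np.degrees(np.arctan2(f[1],f[0])),f[2:],q.min(0),q.max(0))
a=imaging.get_image("scene");print(block(im=a,near=(.508,-.057)),fence(a))
c=np.hstack([cv2.resize(b["pixels"][90:280,200:460],(390,285)),cv2.resize(a["pixels"],(380,285))])
cv2.imwrite("pics/c1.png",c[:,:,::-1])
E
```

```text
(array([ 0.5093576, -0.0580625]), np.float32(38.61506), (90.71644592285156, 150.2830810546875), np.int64(1922), np.int64(244), array([ 0.53481376, -0.03753548]))
(array([ 0.7044007 , -0.08516989]), np.float32(-6.9682713), (440.3739318847656, 48.772361755371094), array([ 0.68157059, -0.08237954]))
[256 125  17  90 319] -6.9830337 [0.5652146 0.0624551] [0.44202337 0.04367724] [0.68892294 0.08158306]
[352 138  15  91 333] -6.9149747 [ 0.5343381  -0.19759674] [ 0.40991816 -0.21613929] [ 0.65853226 -0.17884594]
(array([ 0.5083764 , -0.05727789]), np.float32(38.808495), (91.8548355102539, 149.82908630371094), np.int64(2684), np.int64(462), array([ 0.53544098, -0.03711961])) (array([ 0.70290277, -0.08504561]), np.float32(-6.9000134), (440.2929992675781, 47.41487121582031), array([ 0.68006935, -0.08228246]))
```

View pics/c1.png

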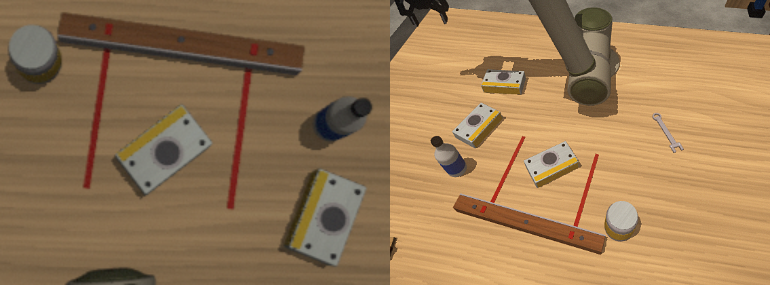

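The crop shows three similar blocks. In the scene half (facing the robot, so its left is image right), they are at (550,162), (476,122) and (503,80). The one at (550,162), top-view (310,191), is farthest to the robot's left and is the only one between the red lines, so it is the target.

In the fence frame it is at x -0.173, y +0.003, and it needs a 45.6° clockwise turn. I'll bring the shut fingers behind its rear-left corner.

jog_arm(plan="0 0 6.1 0 0 0 255;0 0 6.1 0 0 0 255;0 0 6.1 0 0 0 255;0 0 6.2 0 0 0 255;0 0 0 1.3 -3.5 0 255;0 0 0 1.3 -3.5 0 255;0 0 0 1.3 -3.5 0 255;0 0 0 1.3 -3.5 0 255;0 0 0 1.3 -3.5 0 255;0 0 0 1.3 -3.5 0 255")

```text
time_s: 1.28
position: [0.2693, -0.3236, 0.2314]
tool_rot: [[0.993, -0.121, 0.0], [-0.121, -0.993, -0.0], [0.0, 0.0, -1.0]]
ft_force: [0.6, -1.1, -0.4]
grip_width: 0.0002
gripper_force: 0.0
```

jog_arm(plan="0 0 0 1.3 -3.5 0 255;0 0 0 1.3 -3.5 0 255;0 0 0 1.3 -3.5 0 255;0 0 0 1.3 -3.5 0 255;0 0 0 1.3 -3.5 0 255;0 0 0 1.3 -3.5 0 255;0 0 0 1.3 -3.5 0 255;0 0 0 1.2 -3.2 0 255;0 0 0 0 0 0 255")

```text
time_s: 2.03
position: [0.4058, -0.0583, 0.2315]
tool_rot: [[0.993, -0.115, 0.001], [-0.115, -0.993, 0.001], [0.001, -0.001, -1.0]]
ft_force: [-1.0, 0.0, -0.3]
grip_width: -0.0
gripper_force: 0.0
```

```bash
cat >> h.py <<'E'
F0=np.array([.681,-.0824]);fa=np.radians(-6.95);n_=np.array([np.cos(fa),np.sin(fa)]);t_=np.array([-n_[1],n_[0]])
def ff(p): d=np.asarray(p)[:2]-F0; return np.round([d@n_,d@t_],4)
def st():
    s=env.observe();R=s["tool_rot"];print("t",s["time_s"],"tcp_f",ff(s["position"]),"z",round(s["position"][2],4),"xang_f",np.degrees(np.arctan2(R[1,0],R[0,0]))+6.95,"F",np.round(s["ft_force"],1))
def bl(cam="scene",near=(.52,-.05)):
    c,a,s,m,y,yc=block(cam,near,R=.14); print(cam,"blk_f",ff(c),"ang",a+6.95,"size",np.round(s),m,y)
E
python3 -c "
from h import *
st();bl();bl('top')"
```

```text
t 2.0333 tcp_f [-0.2761 -0.0094] z 0.2315 xang_f 0.3588751200328488 F [-1.   0.  -0.3]
scene blk_f [-0.175   0.0042] ang 45.12384 size [ 93. 151.] 2676 464
top blk_f [-0.1413 -0.0279] ang -43.360416 size [90. 60.] 581 90
```

jog_arm(plan="0 0 0 0 0 3.6 255;0 0 0 0 0 3.6 255;0 0 0 0 0 3.6 255;0 0 0 0 0 3.6 255;0 0 0 0 0 3.6 255;0 0 0 0 0 2.4 255;0 0 0 0 0 1.2 255;0 0 0 0.7 -0.7 0 255;0 0 0 0.4 -0.4 0 255;0 0 0 0 0 0 255")

```text
time_s: 2.97
position: [0.4183, -0.0534, 0.0163]
tool_rot: [[0.993, -0.121, 0.003], [-0.121, -0.993, -0.001], [0.003, 0.001, -1.0]]
ft_force: [0.4, -1.3, 0.3]
grip_width: 0.0
gripper_force: 0.0
```

jog_arm(plan="0 0 0 0.45 -0.4 0 255;0 0 0 0.45 -0.4 0 255;0 0 0 0.45 -0.4 0 255;0 0 0 0.5 -0.4 0 255;0 0 0 0.5 -0.4 0 255;0 0 0 0.5 -0.35 0 255;0 0 0 0.5 -0.35 0 255;0 0 0 0 0 0 255")

```text
time_s: 3.63
position: [0.4534, -0.0295, 0.0158]
tool_rot: [[0.993, -0.119, -0.0], [-0.119, -0.993, 0.0], [-0.0, -0.0, -1.0]]
ft_force: [-0.2, 0.9, 0.0]
grip_width: -0.0
gripper_force: 0.4
```

```bash
python3 -c "
from h import *
st();bl();bl('top')"
```

```text
t 3.6333 tcp_f [-0.2323  0.025 ] z 0.0158 xang_f 0.09017705478271765 F [-0.2  0.9  0. ]
scene blk_f [-0.16    0.0045] ang 30.591167 size [106. 150.] 2825 506
top blk_f [-0.1442 -0.0077] ang 29.392372 size [ 90. 116.] 929 184
```

```bash
cat >> h.py <<'E'
def bl(cam="scene",near=(.56,-.05),R=.15):
    im=imaging.get_image(cam);P=pts(im)
    m=yellow(im["pixels"])&(P[...,2]>.034)&(P[...,2]<.047)&(np.hypot(P[...,0]-near[0],P[...,1]-near[1])<R)
    (c,s,a)=cv2.minAreaRect(P[m][:,:2].astype(np.float32)*1000); bx=cv2.boxPoints((c,s,a))
    e=max([bx[1]-bx[0],bx[2]-bx[1]],key=np.linalg.norm); nr=np.array([e[1],-e[0]])/np.linalg.norm(e)
    nr*=np.sign(nr[0]); c=np.array(c)/1000-nr*.037
    print(cam,"blk_f",ff(c),"ang",round(float(np.degrees(np.arctan2(nr[1],nr[0])))+6.95,2),"stripe",np.round(s),m.sum()); return im
E
python3 -c "
from h import *
bl();bl('top')"
```

```text
scene blk_f [-0.156   0.0066] ang 30.37 stripe [ 22. 141.] 499
top blk_f [-0.1493 -0.0071] ang 29.38 stripe [ 13. 110.] 180
```

jog_arm(plan="0 0 0 0.5 -0.3 0 255;0 0 0 0.5 -0.25 0 255;0 0 0 0.5 -0.25 0 255;0 0 0 0.5 -0.2 0 255;0 0 0 0.5 -0.2 0 255;0 0 0 0.5 -0.15 0 255;0 0 0 0 0 0 255")

```text
time_s: 4.42
position: [0.4844, -0.0201, 0.0152]
tool_rot: [[0.993, -0.12, -0.002], [-0.12, -0.993, 0.001], [-0.002, -0.0, -1.0]]
ft_force: [-2.2, 2.1, -0.3]
grip_width: 0.0
gripper_force: 1.1
```

```bash
python3 -c "
from h import *
st();save(bl(),'s2.png')"
```

```text
t 4.4167 tcp_f [-0.2027  0.0381] z 0.0152 xang_f 0.032760333214602255 F [-2.2  2.1 -0.3]
scene blk_f [-0.1346  0.0064] ang 17.21 stripe [ 22. 141.] 515
```

View pics/s2.png

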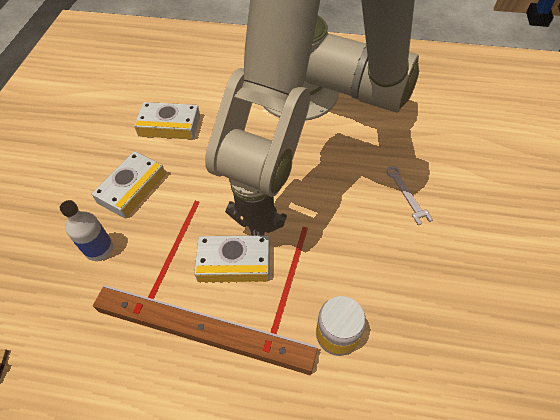

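jog_arm(plan="0 0 0 0.5 -0.15 0 255;0 0 0 0.5 -0.15 0 255;0 0 0 0.5 -0.15 0 255;0 0 0 0.5 -0.15 0 255;0 0 0 0.5 -0.15 0 255;0 0 0 0.5 -0.1 0 255;0 0 0 0.4 0 0 255;0 0 0 0 0 0 255")

```text
time_s: 5.13
position: [0.5194, -0.0159, 0.0152]
tool_rot: [[0.993, -0.121, -0.001], [-0.121, -0.993, 0.001], [-0.001, -0.0, -1.0]]
ft_force: [-1.9, 1.7, 0.3]
grip_width: 0.0002
gripper_force: 1.0
```

```bash
python3 -c "
from h import *
st();bl()"
```

```text
t 5.1333 tcp_f [-0.1685  0.0464] z 0.0152 xang_f 0.02490694612097677 F [-1.9  1.7  0.3]
scene blk_f [-0.1129  0.0013] ang 1.39 stripe [142.  21.] 538
```

jog_arm(plan="0 0 0 -1 0 0 255;0 0 0 -2 0 0 255;0 0 0 -2 0 0 0;0 0 0 0 1.5 0 0;0 0 0 0 1.5 0 0;0 0 0 0 1.5 0 0;0 0 0 0 0 0 0;0 0 0 0 0 0 0;0 0 0 0 0 0 0;0 0 0 0 0 0 0")

```text
time_s: 6.02
position: [0.4645, -0.0543, 0.0154]
tool_rot: [[0.993, -0.12, 0.0], [-0.12, -0.993, -0.0], [0.0, 0.0, -1.0]]
ft_force: [0.3, 0.2, -0.3]
grip_width: 0.0858
gripper_force: 0.0
```

```bash
python3 -c "
from h import *
st();print(env.observe()['grip_width']);im=bl();print(block(im=im,near=(.57,-.07)))
bl('top')"
```

```text
t 6.0167 tcp_f [-0.2183  0.0017] z 0.0154 xang_f 0.05785902004063903 F [ 0.3  0.2 -0.3]
0.08579983813073717
scene blk_f [-0.1121  0.001 ] ang 2.11 stripe [141.  22.] 540
(array([ 0.57128278, -0.06675097]), np.float32(-5.3184795), (150.18490600585938, 92.69278717041016), np.int64(2977), np.int64(540), array([ 0.60534993, -0.06945331]))
top blk_f [-0.1135  0.    ] ang 1.78 stripe [137.  14.] 247
```

jog_arm(plan="0 0 0 1 0 0.4 0;0 0 0 1 0 0.4 0;0 0 0 1 0 0 0;0 0 0 1 0 0 0;0 0 0 0.8 0 0 0;0 0 0 0.8 0 0 0;0 0 0 0.8 0 0 0;0 0 0 0.8 0 0 0;0 0 0 0.8 0 0 0;0 0 0 0.8 0 0 0")

```text
time_s: 6.95
position: [0.5506, -0.0648, 0.0067]
tool_rot: [[0.993, -0.12, -0.005], [-0.12, -0.993, 0.001], [-0.005, -0.001, -1.0]]
ft_force: [-8.3, 1.5, 3.7]
grip_width: 0.086
gripper_force: 4.1
```

jog_arm(plan="0 0 0 0.5 0 0 0;0 0 0 0.5 0 0 0;0 0 0 0.5 0 0 0;0 0 0 0 0 0 0")

```text
time_s: 7.28
position: [0.5666, -0.0669, 0.0067]
tool_rot: [[0.993, -0.12, -0.002], [-0.12, -0.993, 0.001], [-0.002, -0.0, -1.0]]
ft_force: [-2.5, 1.0, 1.0]
grip_width: 0.0852
gripper_force: 1.0
```

```bash
python3 -c "
from h import *
st();im=bl();bl('top')"
```

```text
t 7.2833 tcp_f [-0.1154  0.0015] z 0.0067 xang_f 0.04222748488911954 F [-2.5  1.   1. ]
scene blk_f [-0.0608  0.0011] ang -0.45 stripe [142.  20.] 594
top blk_f [nan nan] ang nan stripe [0. 0.] 0h.py:41: RuntimeWarning: invalid value encountered in divide
  e=max([bx[1]-bx[0],bx[2]-bx[1]],key=np.linalg.norm); nr=np.array([e[1],-e[0]])/np.linalg.norm(e)
```

Square now; about 15 mm to go. I'll push slowly into contact and watch the force.

jog_arm(plan="0 0 0 0.3 0 0 0;0 0 0 0.3 0 0 0;0 0 0 0.3 0 0 0;0 0 0 0.2 0 0 0;0 0 0 0.2 0 0 0;0 0 0 0.1 0 0 0;0 0 0 0.1 0 0 0")

```text
time_s: 7.97
position: [0.5804, -0.0687, 0.0069]
tool_rot: [[0.993, -0.12, -0.003], [-0.12, -0.993, 0.001], [-0.003, -0.0, -1.0]]
ft_force: [-6.7, 0.4, 2.1]
grip_width: 0.0856
gripper_force: 3.4
```

```bash
python3 -c "
from h import *
st();im=bl()"
```

```text
t 7.9667 tcp_f [-0.1015  0.0014] z 0.0069 xang_f 0.03435521357398841 F [-6.7  0.4  2.1]
scene blk_f [-0.0469  0.0006] ang 0.26 stripe [141.  20.] 616
```

jog_arm(plan="0 0 0 0.1 0 0 0;0 0 0 0.1 0 0 0;0 0 0 0 0 0 0")

```text
time_s: 8.27
position: [0.5805, -0.0688, 0.0069]
tool_rot: [[0.993, -0.12, -0.008], [-0.12, -0.993, 0.001], [-0.008, -0.0, -1.0]]
ft_force: [-15.2, 1.2, 7.4]
grip_width: 0.0854
gripper_force: 7.7
```

jog_arm(plan="0 0 0 0.1 0 0 0;0 0 0 0.1 0 0 0;0 0 0 0 0 0 0")

```text
time_s: 8.52
position: [0.5804, -0.0687, 0.0069]
tool_rot: [[0.993, -0.12, -0.013], [-0.12, -0.993, 0.002], [-0.013, -0.0, -1.0]]
ft_force: [-25.1, -0.3, 13.5]
grip_width: 0.0854
gripper_force: 12.6
```

The TCP has stopped while the force rises to 25 N, so the block is flush. I'll back off gently and rise clear.

jog_arm(plan="0 0 0 -0.3 0 0 0;0 0 0 -0.5 0 0 0;0 0 0 -1.5 0 0 0;0 0 0 -2 0 0 0;0 0 0 -2 0 -1 0;0 0 0 -1 0 -3 0;0 0 0 0 0 -3.5 0;0 0 0 0 0 -3.5 0;0 0 0 0 0 -3 0;0 0 0 0 0 0 0")

```text
time_s: 9.35
position: [0.5158, -0.0616, 0.1533]
tool_rot: [[0.993, -0.12, 0.012], [-0.12, -0.993, -0.004], [0.012, 0.003, -1.0]]
ft_force: [0.1, -0.5, -0.1]
grip_width: 0.0854
gripper_force: 0.0
```

```bash
python3 -c "
from h import *
st();im=bl();save(im,'s9.png');P=pts(im)
for n in ['glue','tin','spanner']:
    o=models.outline_of('scene',n)[0]; print(n,np.median(P[o['region']],0).round(3))
"
```

```text
t 9.35 tcp_f [-0.1665  0.0006] z 0.1533 xang_f 0.03834691326092621 F [ 0.1 -0.5 -0.1]
scene blk_f [-0.0471  0.0005] ang -0.12 stripe [141.  21.] 604
glue [ 0.575 -0.345  0.102]
tin [0.684 0.169 0.099]
spanner [0.32  0.305 0.007]
```

View pics/s9.png

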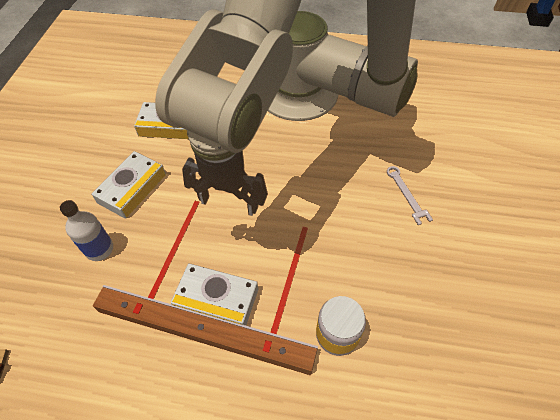

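The block at (215,290) lies flush along the fence between the red lines. The bottle (92,235), tin (342,325) and spanner (410,195) are where they were, and the hand is clear.

```bash
python3 -c "
from rig import job
print(job.close_job())"
```

```text
the job is handed in; nothing more can be done
None
```

The job is handed in: the block was turned square, left standing clear of the fence, then pushed flush and central between the red lines, with the bystanders undisturbed and the hand clear; no verdict came back.

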